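# Set the photometer's blank slit knob by clicks and shut its cover

## Robot

A 6-joint arm with a two-finger parallel gripper is mounted at the origin on the work surface. World frame = base frame: x ahead of the robot, y to its left, z up, the work surface at z = 0. Lengths are in m, angles in degrees, forces in N, time in s.
With the tool pointing down it reaches from about 0.375 to 0.9 m from the base axis. Payload 3.1 kg.
Tool frame: the origin (TCP) lies at the very end of the fingers, on their centre line; the grasp point (between the pads) lies 19 mm behind it (grasp_offset is the distance from the TCP to the grasp point, in m); z points along the fingers, y is the direction in which the jaws open and shut (so a half turn about z gives the same grasp; the last joint's range is limited). The gripper opens to 87 mm and grips with 3 to 60 N. Pads are 19 mm wide; open, the fingers measure 117 mm over their backs; the gripper's body (75 mm by 190 mm) begins 51 mm behind the grasp point.
Start: joints at [-86.431, 30.224, 82.088, -0, 67.689, -10.227], TCP at [0.149, -0.607, 0.19] pointing down, gripper open.
Joint ranges: [-176.69, 176.69], [-43.24, 126.21], [12.49, 139.97], [-82, 262], [0, 151.66], [-163.58, 163.58]. Speed limits (degrees/s): [159.86, 159.86, 180, 180, 180, 180].

## Interface

Orientations are given as a 3x3 rotation matrix whose columns are the frame's x, y, z axes.
In Python, from rig import * gives the robot as it stands. The module is installed in compiled form; this text tells all that it offers.
- The arm moves only by the tool play_rows, never from a script. Its argument "plan" is a list that holds one entry, the list of rows, each a list of 7 numbers: the shift along the world's x, y, z each as a share of 5 cm, from -1 to 1, then the turn, a rotation vector about the world's x, y, z each as a share of pi rad, from -1 to 1, then the gripper's target within -1 to 1 (fully open at 1, half-way at 0, shut at -1). A call has 1 to 12 rows; each row shifts and turns the commanded pose from where the row before left it; what a row does not reach is not made up. A row lasts 1/10 s, in which the tool goes at most 50 mm and 8.59 degrees, less where a joint would pass 70% of its speed; a pose out of reach is approached as far as the arm can. A call with a number of a shift or a turn outside -1 to 1 is refused whole. A call with a gripper value outside its range is refused whole. The fingers move at their own pace and stop on an object; the grip force is fixed at half the most. Time passes only in rows, so rows that do not move let the fingers close. It gives the time, the measured TCP pose, the force and the opening at its end, in the units of the state.
- read_state(): the state, without advancing time (a new reading comes with each control period).
- capture(name): name is "scene" or "top" or "wrist"; returns the picture (420x560x3 uint8, red, green, blue); there is no depth.
- camera_params(name): a dict with "intrinsics" (3x3 intrinsics, pixels), "k1" (the pictures are not rectified: a ray, as slopes to the right and down, at radius r is drawn at 1 + k1 r^2 times it, then the intrinsics apply), "R" (3x3) and "t" (3): a world point X has camera coordinates R X + t; the wrist camera has in their place "mount" (4x4, takes a point from camera to tool coordinates, whose origin is the TCP and whose axes are the flange's). Camera axes: x right, y down, z forward; pixel columns grow to the right and rows downward; lengths in m; the calibration is good to about 2 mm. A picture is of the moment at which its call begins: read the wrist's pose just before it. camera_params takes no time and is no camera call.
- hand_in(): hands the job in, once; it reports no verdict.
The state is a dict: "time_s": time; "joint_positions": joint angles; "qvel": joint speeds; "tau": joint torques, N m; "position": TCP position; "tcp_rot": TCP orientation; "force": force on the tool from outside, world axes, zero at the start; "moment": the same for the moment, N m; "opening": opening from 0.0 (shut) to 1.0 (fully open).
Only numpy, scipy, OpenCV 4.12 (cv2) and the standard library are available. Lean on these libraries where they do the work, as an engineer would, in place of code of your own. Each camera call takes 0.05 s, during which the arm holds its last target. There are 200 camera calls.

## Task

Set the photometer's blank slit knob to step four: feel it gently anticlockwise to its end stop, never straining it, then turn it clockwise to the fourth click from the stop and let it settle there. Also shut the sample cover. Leave the other things on the bench where they are.

Things in the scene. Friction and masses are not known exactly. Their poses are not given: they have to be found in the camera images.
- photometer: Bench photometer, fixed: white housing 300 deep, 340 wide, 112 high (mm). Origin under its centre; x points from its front (robot side) to its back, y to its left, z up. Low front control deck (display, keys, knob) at z = 82; raised rear housing, z = 112, from x = -20 back, with the sample well and its hinged cover on the left.
- knob_grip (a point): Centre of the slit knob at the height to grip (105 mm above the bench), on its vertical axis; axes as photometer. Knob: round, blank, ribbed, soft black grip, 48 mm across, 30 high, foot 3 mm above the deck; the same at every angle, and where its stop lies differs each time. 8 positions, 20 degrees apart, stop at either end; starts 2 to 7 clicks clockwise of the anticlockwise stop.
- slit (a joint): Slit leaf inside the housing, driven by the knob: opening in m, 0 at the anticlockwise end stop (seen from above), growing 0.000005 per click clockwise. The reading's noise (about 0.0003) hides it. By feel: each click resists up to about 0.25 N m, passes its crest half-way, then pulls the knob on; let go, the knob settles in the nearest click. At an end stop the torque just keeps climbing.
- shaft_twist (a joint): Twist of the knob on its plastic shaft under turning load, rad: 0.167 per N m, plus when loaded clockwise, 0 unloaded. Up to 0.05 in passing clicks; beyond 0.133 (0.8 N m, as when a stop is pushed 8 degrees further) the shaft and stop are strained.
- cover (a joint): Sample cover angle, rad: 0 shut, starts about 0.95 to 1.3 open, stays where it is left (stiff hinge, about 1 to 2 N at its edge moves it).
- cover_edge (a point): Middle of the free front edge of the cover's outer (upper when shut) face, 112 mm from the hinge. The cover is a grey plate 110 x 106 x 10 mm with a finger lip 40 wide, 6 thick, reaching 15 mm past this edge.
- cover_hinge (a point): Middle of the cover's hinge line, 115 mm above the bench, at the cover's back; axes as photometer, the hinge runs along y and the open cover stands up from it. The cover's lower face lies on this line, its outer face 10 mm off it.
- reagent_mid (a point): Centre of a white reagent bottle, 60 mm across, 125 mm tall, standing; leave it.
- beaker_mid (a point): Centre of a glass beaker, 68 mm across, 85 mm tall, standing; leave it.
- timer_mid (a point): Centre of a flat white lab timer, 62 x 62 x 18 mm; leave it.

How it is judged:
By the outcome, as a careful person would: the job done as asked, in the order asked, and still so for the second after the job is handed in, with the robot touching nothing.
It also fails if it takes over 72 s, if anything falls off the work surface, if the arm or the gripper's body presses on something with over 40 N, if the wrist force passes 120 N, or if a joint passes its speed limit or range.

## Working session

There is one attempt and no reset: what is moved stays moved. The work goes in short steps, Python scripts to look and compute and a tool call to move; the robot and the scene stay as the last step left them, time stands still between calls to the robot, and variables do not carry over. Pictures are saved under pics/ and viewed, about 8 in all and at most 12, crops included, and the job is handed in when it is done.

Besides the shell and the picture viewer there is one more tool, called after ">>>" in YAML: its name, and indented under it one key for each argument. play_rows: Moves the arm, as the interface text tells. Its arguments: {"type":"object","properties":{"plan":{"type":"array"}},"required":["plan"]}

```bash
mkdir -p pics; python3 - <<'E'
from rig import *
import cv2,numpy as np
for n in("scene","top"):
    im=capture(n); cv2.imwrite(f"pics/{n}0.png",im[:,:,::-1]); print(n,camera_params(n))
print(camera_params("wrist")); s=read_state(); print(s)
E
```

```text
scene {'intrinsics': array([[478.37341138,   0.        , 281.24342145],
       [  0.        , 478.37341138, 212.29400129],
       [  0.        ,   0.        ,   1.        ]]), 'k1': -0.1029087418702462, 'R': array([[ 0.42356423,  0.90585004, -0.0053901 ],
       [ 0.64281944, -0.30475619, -0.70278506],
       [-0.63826053,  0.29420975, -0.71138183]]), 't': array([-0.23143802, -0.24644898,  1.62357137])}
top {'intrinsics': array([[406.75252276,   0.        , 273.11782682],
       [  0.        , 406.75252276, 197.61800523],
       [  0.        ,   0.        ,   1.        ]]), 'k1': -0.09994025352517863, 'R': array([[ 0.02722809, -0.99962617, -0.00248071],
       [-0.98554912, -0.02642944, -0.16731534],
       [ 0.16718723,  0.00700054, -0.98590031]]), 't': array([-0.01100288,  0.53770367,  1.22420898])}
{'intrinsics': array([[357.96967453,   0.        , 279.06870208],
       [  0.        , 357.96967453, 211.8371101 ],
       [  0.        ,   0.        ,   1.        ]]), 'k1': -0.0313706016122748, 'mount': array([[-5.21106534e-04, -9.58133183e-01, -2.86322426e-01,
         7.81485634e-0
[... 339 characters left out ...]
.21491627e+01, -1.01602673e-03,
        6.76893356e+01, -1.02254954e+01]), 'qvel': array([ 0.04392434, -0.14680255, -0.19031525,  0.07469358, -0.08305729,
        0.0052604 ]), 'tau': array([ 1.25724919e-04, -4.40984881e+01, -1.77150822e+01,  6.34252816e-02,
        5.34327643e-02, -4.76688001e-05]), 'position': array([ 0.14904206, -0.60622546,  0.18917663]), 'tcp_rot': array([[ 9.71147575e-01,  2.38479285e-01, -1.37490817e-04],
       [ 2.38479097e-01, -9.71145693e-01,  1.93979356e-03],
       [ 3.29076966e-04, -1.91661450e-03, -9.99998109e-01]]), 'force': array([ 0.26040785, -0.16839515, -0.52885082]), 'moment': array([ 0.02713915, -0.01149945,  0.03620751]), 'opening': 0.9979238003770734}
```

View pics/scene0.png

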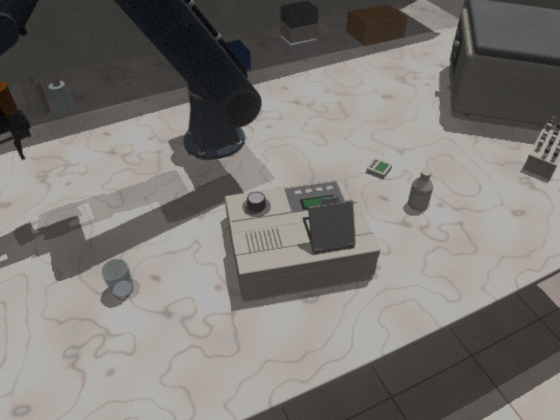

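View pics/top0.png

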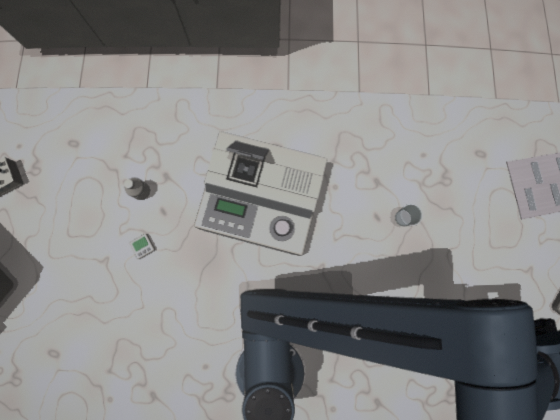

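```bash
python3 - <<'E'
import cv2,numpy as np
a=cv2.imread("pics/scene0.png")[175:300,220:390]; b=cv2.imread("pics/top0.png")[125:265,185:340]
a=cv2.resize(a,None,fx=4,fy=4,interpolation=cv2.INTER_CUBIC)[:, :]
b=cv2.resize(b,None,fx=4,fy=4,interpolation=cv2.INTER_CUBIC)
for im,u,v in((a,220,175),(b,185,125)):
    for k in range(0,im.shape[1],80): cv2.putText(im,str(u+k//4),(k,10),0,.35,(0,0,255),1); cv2.line(im,(k,12),(k,18),(0,0,255),1)
    for k in range(0,im.shape[0],80): cv2.putText(im,str(v+k//4),(0,k+4),0,.35,(0,0,255),1)
cv2.imwrite("pics/a.png",a);cv2.imwrite("pics/b.png",b)
E
```

```text
(no output)
```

View pics/a.png

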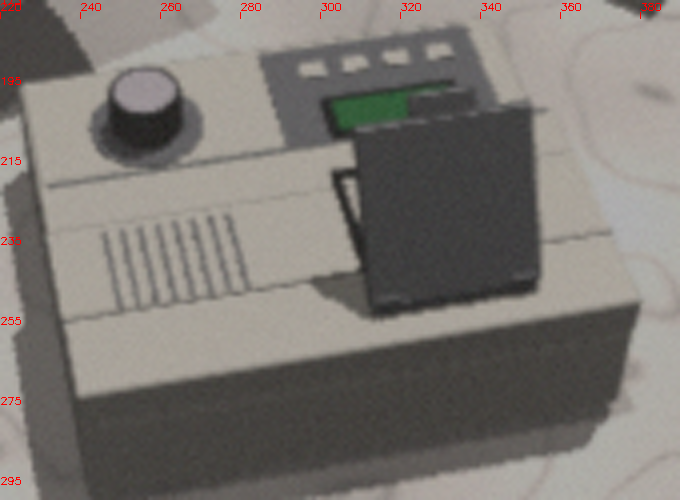

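View pics/b.png

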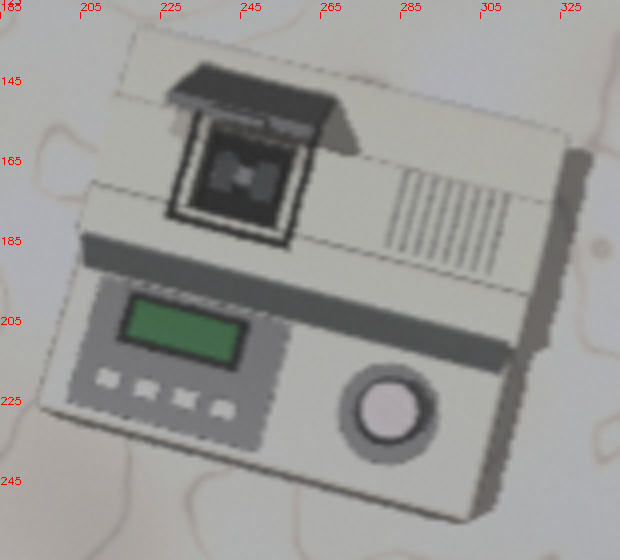

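Scene crop: knob cap centre about (256.2,198), deck and rear corners clear, cover open with its outer face toward the camera. Top crop: knob cap centre about (282.2,227.5), cover free edge about (227–265,149–158).

```bash
cat > h.py <<'E'
import numpy as np,cv2
from rig import *
from scipy.optimize import least_squares
from scipy.spatial.transform import Rotation as Rot
def proj(n,X,pose=None):
    c=camera_params(n); X=np.atleast_2d(X)
    if n=="wrist":
        p,R=pose; X=(X-p)@R; M=c["mount"]; P=(X-M[:3,3])@M[:3,:3]
    else: P=X@c["R"].T+c["t"]
    s=P[:,:2]/P[:,2:]; s=s*(1+c["k1"]*(s**2).sum(1,keepdims=True))
    K=c["intrinsics"]; return s*[K[0,0],K[1,1]]+K[:2,2]
def yaw(s): return np.degrees(np.arctan2(s["tcp_rot"][1,0],s["tcp_rot"][0,0]))
def st():
    s=read_state(); print("t %.2f p %s yaw %.2f F %s M %s op %.3f j %s"%(s["time_s"],s["position"].round(4),yaw(s),s["force"].round(2),s["moment"].round(3),s["opening"],s["joint_positions"].round(1))); return s
E
python3 - <<'E'
from h import *
L=[(-.15,-.17,.082),(-.15,.17,.082),(.15,-.17,.112),(.15,.17,.112)]
tp=[(301.2,255.5),(195,226.2),(326.7,158),(218.7,131.2)]
sp=[(225.5,197.5),(340,182),(239.5,274.2),(379.2,250.5)]
def W(q,l): l=np.array(l,float); c,s=np.cos(q[2]),np.sin(q[2]); return np.c_[q[0]+c*l[:,0]-s*l[:,1],q[1]+s*l[:,0]+c*l[:,1],l[:,2]]
def cov(q,d,y,off): # along cover d, lateral y, off outward
    a=q[7]; return (q[5]-d*np.cos(a)+off*np.sin(a), q[6]+y, .115+d*np.sin(a)+off*np.cos(a))
def res(q):
    r=[proj("top",W(q,L))-tp, proj("scene",W(q,L))-sp]
    k=W(q,[(q[3],q[4],.115)]); r+=[proj("top",k)-(282.2,227.5),proj("scene",k)-(256.2,198)]
    C=W(q,[cov(q,.112,-.053,.01),cov(q,.112,.053,.01),cov(q,.002,-.053,.01),cov(q,.002,.053,.01)])
    r+=[proj("scene",C)-[(308.7,207.2),(352.5,201.2),(313.5,250),(353.7,244)]]
    r+=[proj("top",C)-[(265,158),(227,149),(269.5,149.5),(236.2,140.7)]]
    return np.vstack(r)
f=least_squares(lambda q:res(q).ravel(),[.6,.05,-.2,-.085,-.09,.08,.08,1.1],loss="soft_l1")
q=f.x; print(q.round(4),np.degrees(q[2])); print(res(q).round(1).tolist())
print("knob",W(q,[(q[3],q[4],.105)])); print("hinge",W(q,[(q[5],q[6],.115)]),"edge",W(q,[cov(q,.112,0,.01)]),W(q,[cov(q,.112,.053,.01),cov(q,.112,-.053,.01)]))
np.save("q.npy",q)
E
```

```text
[ 0.5448  0.0434 -0.2287 -0.0875 -0.0894  0.1197  0.0581  1.0721] -13.102312370686855
[[1.2, -0.1], [-2.4, 0.2], [0.4, -0.2], [-0.0, -0.5], [-2.3, -1.9], [2.2, -3.8], [-1.1, 0.6], [1.2, -0.1], [-0.7, -0.3], [-0.7, -0.0], [-1.8, 0.0], [-1.0, -0.9], [-2.5, 2.1], [0.6, 0.8], [-1.4, -0.4], [-0.6, -0.7], [-0.6, 0.2], [-1.3, 0.4]]
knob [[ 0.43930468 -0.02379571  0.105     ]]
hinge [[0.67456241 0.07285863 0.115     ]] edge [[0.63093978 0.08301179 0.21814058]] [[0.64295438 0.13463204 0.21814058]
 [0.61892517 0.03139155 0.21814058]]
```

>>> play_rows:
  plan:
    - [[0.44,0.88,0.02,0,0,0,1],[0.44,0.88,0.02,0,0,0,1],[0.44,0.88,0.02,0,0,0,1],[0.44,0.88,0.02,0,0,0,1],[0.44,0.88,0.02,0,0,0,1],[0.44,0.88,0.02,0,0,0,1],[0.44,0.88,0.02,0,0,0,1],[0.44,0.88,0.02,0,0,0,1],[0.44,0.88,0.02,0,0,0,1],[0.44,0.88,0.02,0,0,0,1],[0.44,0.88,0.02,0,0,0,1],[0.44,0.88,0.02,0,0,0,1]]

```text
time_s: 1.3
position: [0.4134, -0.077, 0.2021]
tcp_rot: [[0.971, 0.238, 0.0], [0.238, -0.971, -0.0], [-0.0, 0.0, -1.0]]
force: [0.3, -0.3, -1.4]
opening: 1.0
```

>>> play_rows:
  plan:
    - [[0.26,0.53,0,0,0,0,1],[0.26,0.53,0,0,0,0,1],[0,0,0,0,0,0,1],[0,0,0,0,0,0,1]]

```text
time_s: 1.7
position: [0.4387, -0.0255, 0.2018]
tcp_rot: [[0.971, 0.241, -0.001], [0.241, -0.971, -0.0], [-0.001, -0.0, -1.0]]
force: [0.3, -0.9, 0.6]
opening: 1.0
```

```bash
python3 - <<'E'
from h import *
s=st(); im=capture("wrist")[:,:,::-1].copy(); 
np.savez("w.npz",p=s["position"],R=s["tcp_rot"])
u=proj("wrist",[(.4393,-.0238,.115)],(s["position"],s["tcp_rot"]))[0]; print(u)
x,y=int(u[0])-70,int(u[1])-70; c=cv2.resize(im[y:y+140,x:x+140],None,fx=4,fy=4,interpolation=cv2.INTER_CUBIC)
for k in range(0,560,80): cv2.putText(c,str(x+k//4),(k,10),0,.35,(0,0,255),1); cv2.putText(c,str(y+k//4),(0,k+4),0,.35,(0,0,255),1)
cv2.imwrite("pics/w1.png",c); cv2.imwrite("pics/wfull.png",im)
E
```

```text
t 1.70 p [ 0.4387 -0.0255  0.2018] yaw 13.92 F [ 0.29 -0.95  0.63] M [ 0.021 -0.017  0.011] op 1.000 j [-17.9  15.  106.7  -0.   58.4  58.2]
[277.56911656 203.62142964]
```

View pics/w1.png

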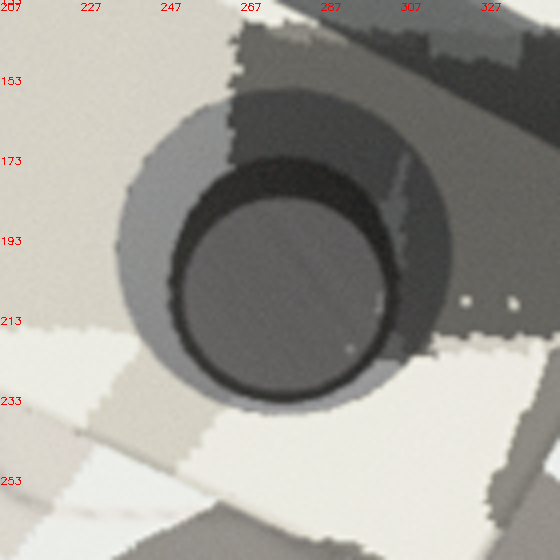

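```bash
python3 - <<'E'
from h import *
w=np.load("w.npz"); P=(w["p"],w["R"])
g=lambda v:np.r_[(proj("top",[(*v,.115)])[0]-(282.2,227.5))*2.9,(proj("scene",[(*v,.115)])[0]-(256.2,198))*2.7,(proj("wrist",[(*v,.115)],P)[0]-(278.25,206.25))*.8]
f=least_squares(g,[.44,-.02]); print(f.x,f.fun.round(1))
for i in range(3): print(least_squares(lambda v:g(v)[2*i:2*i+2],[.44,-.02]).x)
E
```

```text
[ 0.4385939  -0.02417556] [-1.6 -0.2 -2.5 -0.5 -0.4 -1.4]
[ 0.43845036 -0.02581114]
[ 0.44026855 -0.02219893]
[ 0.43727346 -0.02487069]
```

>>> play_rows:
  plan:
    - [[-0.02,0.01,-0.5,0,0,0,1],[0,0,-0.5,0,0,0,1],[0,0,-0.5,0,0,0,1],[0,0,-0.5,0,0,0,1],[0,0,0,0,0,0,1],[0,0,0,0,0,0,1],[0,0,0,0,0,0,1]]

```text
time_s: 2.45
position: [0.4389, -0.0263, 0.1031]
tcp_rot: [[0.971, 0.237, 0.002], [0.237, -0.971, -0.001], [0.002, 0.001, -1.0]]
force: [0.0, 0.6, -0.3]
opening: 1.003
```

```bash
python3 -c "
from h import *
st()"
```

```text
t 2.45 p [ 0.4389 -0.0263  0.1031] yaw 13.74 F [ 0.03  0.57 -0.33] M [-0.001 -0.047  0.025] op 1.003 j [-18.1  24.8 113.1  -0.   42.   58.2]
```

```bash
cat >> h.py <<'E'
def avg(n=8):
    a=[]
    for _ in range(n):
        s=read_state(); a.append(np.r_[s["position"]*1000,yaw(s),s["force"],s["moment"],s["opening"]]); capture("wrist")
    a=np.array(a); print("t %.2f"%s["time_s"],"mm/yaw",a.mean(0)[:4].round(2),"F",a.mean(0)[4:7].round(2),"M",a.mean(0)[7:10].round(3),"op %.3f"%a[-1,10],"sd",a.std(0)[[0,1,2,3,4,9]].round(3)); return a.mean(0)
E
python3 -c "
from h import *
avg()"
```

```text
t 2.80 mm/yaw [438.74 -25.83 102.97  13.78] F [-0.06 -0.24  0.  ] M [-0.01  -0.009 -0.014] op 0.998 sd [0.227 0.291 0.235 0.024 0.494 0.034]
```

>>> play_rows:
  plan:
    - [[-0.02,0.016,-0.15,0,0,0,1],[0,0,-0.15,0,0,0,1],[0,0,0,0,0,0,1],[0,0,0,0,0,0,0],[0,0,0,0,0,0,-0.2],[0,0,0,0,0,0,-1],[0,0,0,0,0,0,-1],[0,0,0,0,0,0,-1],[0,0,0,0,0,0,-1],[0,0,0,0,0,0,-1]]

```text
time_s: 3.85
position: [0.4371, -0.0246, 0.0871]
tcp_rot: [[0.971, 0.238, 0.0], [0.238, -0.971, -0.0], [0.0, 0.0, -1.0]]
force: [0.1, -0.5, 0.7]
opening: 0.445
```

```bash
python3 -c "
from h import *
avg(5)"
```

```text
t 4.05 mm/yaw [437.09 -24.64  87.08  13.8 ] F [-0.08 -0.13  0.07] M [-0.01   0.009  0.012] op 0.260 sd [0.014 0.007 0.024 0.001 0.218 0.051]
```

```bash
python3 -c "
from h import *
st(); a=capture('wrist')[:,:,::-1]; b=capture('scene')[:,:,::-1][160:300,180:380]; b=cv2.resize(b,(560,392)); a=a[:,140:420]
cv2.imwrite('pics/c.png',np.hstack([cv2.resize(a,(240,360)),cv2.resize(b,(514,360))])); avg(2)"
```

```text
t 4.10 p [ 0.4371 -0.0246  0.0871] yaw 13.80 F [-0.41 -0.54 -0.11] M [ 0.05  -0.003 -0.027] op 0.222 j [-17.9  26.6 114.    0.   39.4  58.3]
t 4.25 mm/yaw [437.09 -24.64  87.05  13.79] F [ 0.25  0.31 -0.19] M [ 0.007 -0.023 -0.037] op 0.082 sd [0.015 0.01  0.003 0.001 0.436 0.012]
```

View pics/c.png

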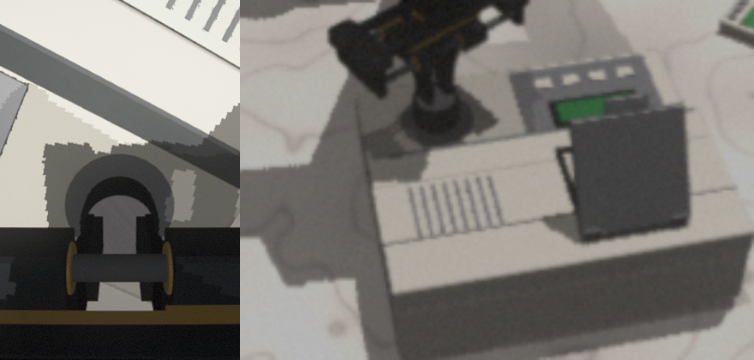

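```bash
python3 -c "
from h import *
avg(3); st(); a=capture('wrist')[:,:,::-1][150:360,170:390]; b=capture('scene')[:,:,::-1][160:230,220:300]; 
cv2.imwrite('pics/d.png',np.hstack([cv2.resize(a,(420,400)),cv2.resize(b,(380,400),interpolation=cv2.INTER_CUBIC)]))"
```

```text
t 4.40 mm/yaw [437.08 -24.64  87.04  13.8 ] F [ 0.1  -0.16  0.07] M [ 0.01   0.007 -0.004] op 0.016 sd [0.012 0.015 0.009 0.001 0.325 0.016]
t 4.45 p [ 0.4371 -0.0246  0.0871] yaw 13.80 F [ 0.83  0.28 -0.34] M [0.044 0.028 0.009] op 0.017 j [-17.9  26.6 114.   -0.   39.4  58.3]
```

View pics/d.png

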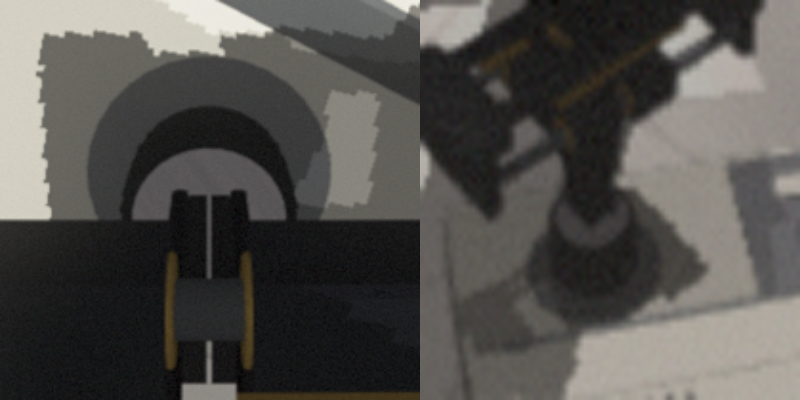

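>>> play_rows:
  plan:
    - [[0,0,0.4,0,0,0,-1],[0,0,0.4,0,0,0,-1],[0,0,0.4,0,0,0,-1],[0,0,0.4,0,0,0,-1],[0,0,0,0,0,0,-1],[0,0,0,0,0,0,-1]]

```text
time_s: 5.15
position: [0.437, -0.0246, 0.167]
tcp_rot: [[0.971, 0.238, 0.001], [0.238, -0.971, -0.0], [0.0, 0.0, -1.0]]
force: [0.3, -0.2, -0.2]
opening: 0.001
```

```bash
python3 -c "
from h import *
s=st(); a=capture('wrist')[:,:,::-1][100:360,140:420]; w=cv2.imread('pics/wfull.png'); b=capture('scene')[:,:,::-1][150:230,215:305]
P=(s['position'],s['tcp_rot']); print('tcp scene px',proj('scene',[s['position']]),'wrist',proj('wrist',[s['position']],P), proj('wrist',[s['position']+s['tcp_rot'][:,0]*.0095],P))
cv2.imwrite('pics/e.png',np.hstack([cv2.resize(a,(420,390)),cv2.resize(b,(380,390),interpolation=cv2.INTER_CUBIC)]))"
```

```text
t 5.15 p [ 0.437  -0.0246  0.167 ] yaw 13.80 F [ 0.3  -0.18 -0.16] M [0.045 0.05  0.032] op 0.001 j [-17.9  18.  109.4   0.   52.6  58.3]
tcp scene px [[253.97040597 182.72305394]] wrist [[279.60620022 244.7785186 ]] [[279.60481063 229.39983991]]
```

View pics/e.png

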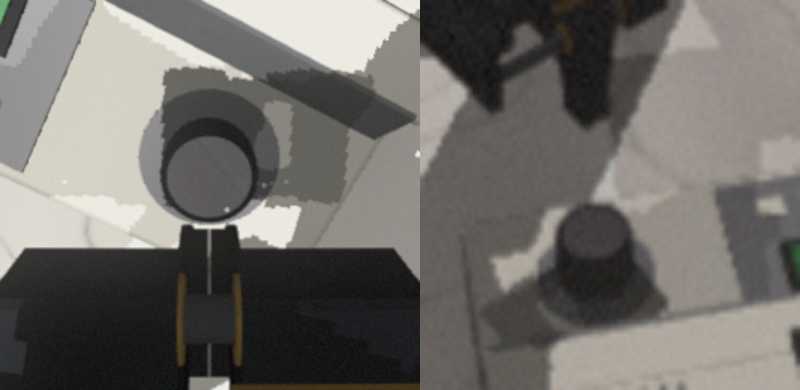

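```bash
python3 -c "
from h import *
s=read_state(); p,R=s['position'],s['tcp_rot']; P=(p,R)
for d in (0,.02,.025,.03,.035,.04,.045):
    for x in (0,.0095): q=p+R[:,0]*x-R[:,2]*d; print(d,x,'scene',proj('scene',[q])[0].round(1),'wrist',proj('wrist',[q],P)[0].round(1),'open finger wrist',proj('wrist',[q+R[:,1]*.0435],P)[0].round(1))
cv2.imwrite('pics/f.png',cv2.imread('pics/wfull.png')[180:,60:500])
"
```

```text
0 0 scene [253.9 182.8] wrist [279.6 244.8] open finger wrist [354.1 244.7]
0 0.0095 scene [256.2 184.7] wrist [279.6 229.4] open finger wrist [355.1 229.3]
0.02 0 scene [253.6 176.8] wrist [279.7 258.9] open finger wrist [361.6 258.8]
0.02 0.0095 scene [255.8 178.8] wrist [279.7 242.2] open finger wrist [362.9 242.1]
0.025 0 scene [253.5 175.4] wrist [279.7 262.9] open finger wrist [363.8 262.8]
0.025 0.0095 scene [255.7 177.3] wrist [279.7 245.8] open finger wrist [365.1 245.7]
0.03 0 scene [253.4 173.8] wrist [279.7 267.1] open finger wrist [366. 267.]
0.03 0.0095 scene [255.7 175.8] wrist [279.7 249.6] open finger wrist [367.4 249.5]
0.035 0 scene [253.3 172.3] wrist [279.7 271.5] open finger wrist [368.4 271.4]
0.035 0.0095 scene [255.6 174.3] wrist [279.7 253.6] open finger wrist [369.8 253.5]
0.04 0 scene [253.2 170.8] wrist [279.7 276.2] open finger wrist [370.9 276. ]
0.04 0.0095 scene [255.5 172.7] wrist [279.7 257.9] open finger wrist [372.4 257.7]
0.045 0 scene [253.1 169.3] wrist [279.7 281.1] open finger wrist [373.5 281. ]
0.045 0.0095 scene [255.4 171.2] wrist [279.7 262.3] open finger wrist [375.1 262.2]
```

View pics/f.png

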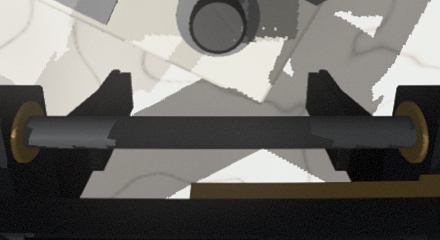

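>>> play_rows:
  plan:
    - [[-0.015,0,0,0,0,0,1],[0,0,0,0,0,0,1],[0,0,0,0,0,0,1],[0,0,0,0,0,0,1],[0,0,0,0,0,0,1],[0,0,0,0,0,0,1],[0,0,-0.4,0,0,0,1],[0,0,-0.4,0,0,0,1],[0,0,-0.4,0,0,0,1],[0,0,-0.4,0,0,0,1],[0,0,-0.2,0,0,0,1],[0,0,0,0,0,0,1]]

```text
time_s: 6.45
position: [0.4355, -0.0244, 0.0761]
tcp_rot: [[0.971, 0.238, -0.003], [0.238, -0.971, 0.001], [-0.002, -0.002, -1.0]]
force: [0.8, 0.9, 0.5]
opening: 0.967
```

```bash
python3 -c "
from h import *
avg(3)"
```

```text
t 6.55 mm/yaw [436.1  -24.58  76.74  13.8 ] F [ 0.66 -0.06  0.13] M [-0.01  -0.006 -0.007] op 0.985 sd [0.485 0.149 0.516 0.001 0.271 0.013]
```

>>> play_rows:
  plan:
    - [[0,0,-0.14,0,0,0,1],[0,0,-0.13,0,0,0,1],[0,0,0,0,0,0,1],[0,0,0,0,0,0,0.3],[0,0,0,0,0,0,-1],[0,0,0,0,0,0,-1],[0,0,0,0,0,0,-1],[0,0,0,0,0,0,-1],[0,0,0,0,0,0,-1],[0,0,0,0,0,0,-1],[0,0,0,0,0,0,-1],[0,0,0,0,0,0,-1]]

```text
time_s: 7.8
position: [0.4364, -0.0248, 0.0636]
tcp_rot: [[0.971, 0.239, 0.0], [0.239, -0.971, -0.0], [0.0, 0.0, -1.0]]
force: [-0.1, -0.3, 0.4]
opening: 0.539
```

```bash
python3 -c "
from h import *
avg(4)"
```

```text
t 7.95 mm/yaw [436.42 -24.74  63.62  13.8 ] F [-0.3  -0.72  1.1 ] M [-0.108  0.049 -0.012] op 0.544 sd [0.008 0.01  0.01  0.001 0.443 0.011]
```

>>> play_rows:
  plan:
    - [[0,0,0,0,0,0.0278,-1],[0,0,0,0,0,0,-1],[0,0,0,0,0,0,-1]]

```text
time_s: 8.3
position: [0.4365, -0.0248, 0.0636]
tcp_rot: [[0.947, 0.32, 0.0], [0.32, -0.947, -0.0], [0.0, 0.0, -1.0]]
force: [-0.2, -1.6, 0.9]
opening: 0.541
```

```bash
python3 -c "
from h import *
avg(4)"
```

```text
t 8.45 mm/yaw [436.47 -24.81  63.61  18.72] F [-0.23 -1.73  1.35] M [-0.447  0.061 -0.176] op 0.545 sd [0.006 0.006 0.008 0.017 0.312 0.024]
```

>>> play_rows:
  plan:
    - [[0,0,0,0,0,0.0278,-1],[0,0,0,0,0,0.0278,-1],[0,0,0,0,0,0.0278,-1],[0,0,0,0,0,0,-1],[0,0,0,0,0,0,-1]]

```text
time_s: 9.0
position: [0.4366, -0.025, 0.0636]
tcp_rot: [[0.832, 0.555, 0.001], [0.555, -0.832, -0.001], [0.0, 0.001, -1.0]]
force: [-0.4, -4.3, 1.2]
opening: 0.545
```

```bash
python3 -c "
from h import *
avg(4)"
```

```text
t 9.15 mm/yaw [436.61 -24.98  63.6   33.75] F [-0.43 -4.23  1.25] M [-0.723  0.072 -0.004] op 0.544 sd [0.006 0.006 0.007 0.016 0.347 0.034]
```

>>> play_rows:
  plan:
    - [[0,0,0,0,0,0,0.4],[0,0,0,0,0,0,0.4],[0.018,0,0,0,0,0,0.4],[0,0,0,0,0,0,0.4],[0,0,0,0,0,0,-1],[0,0,0,0,0,0,-1],[0,0,0,0,0,0,-1],[0,0,0,0,0,0,-1],[0,0,0,0,0,0,-1]]

```text
time_s: 10.1
position: [0.4372, -0.0246, 0.0635]
tcp_rot: [[0.831, 0.556, -0.0], [0.556, -0.831, 0.0], [-0.0, -0.0, -1.0]]
force: [-1.1, 0.3, 0.2]
opening: 0.541
```

```bash
python3 -c "
from h import *
avg(4)"
```

```text
t 10.25 mm/yaw [437.23 -24.64  63.55  33.81] F [ 0.05 -0.04  0.12] M [-0.001 -0.032  0.018] op 0.547 sd [0.014 0.005 0.013 0.002 0.691 0.039]
```

>>> play_rows:
  plan:
    - [[0,0,0,0,0,0.0278,-1],[0,0,0,0,0,0.0278,-1],[0,0,0,0,0,0.0278,-1],[0,0,0,0,0,0.0278,-1],[0,0,0,0,0,0,-1],[0,0,0,0,0,0,-1]]

```text
time_s: 10.9
position: [0.4373, -0.0247, 0.0635]
tcp_rot: [[0.592, 0.806, 0.0], [0.806, -0.592, -0.0], [-0.0, 0.0, -1.0]]
force: [0.5, 0.0, -0.0]
opening: 0.542
```

```bash
python3 -c "
from h import *
avg(4)"
```

```text
t 11.05 mm/yaw [437.3  -24.7   63.55  53.75] F [ 0.13 -0.68 -0.59] M [-0.082 -0.05   0.014] op 0.546 sd [0.013 0.013 0.006 0.018 0.294 0.027]
```

>>> play_rows:
  plan:
    - [[0,0,0,0,0,0.0111,-1],[0,0,0,0,0,0.0111,-1],[0,0,0,0,0,0,-1]]

```text
time_s: 11.4
position: [0.4373, -0.0247, 0.0635]
tcp_rot: [[0.534, 0.846, 0.0], [0.846, -0.534, 0.0], [0.0, 0.0, -1.0]]
force: [0.5, -1.0, -0.8]
opening: 0.542
```

```bash
python3 -c "
from h import *
avg(4)"
```

```text
t 11.55 mm/yaw [437.32 -24.7   63.55  57.74] F [ 0.54 -1.03 -0.73] M [-0.165 -0.116 -0.177] op 0.544 sd [0.005 0.006 0.005 0.011 0.328 0.018]
```

>>> play_rows:
  plan:
    - [[0,0,0,0,0,0.0278,-1],[0,0,0,0,0,0.0278,-1],[0,0,0,0,0,0.0278,-1],[0,0,0,0,0,0.0278,-1],[0,0,0,0,0,0,-1],[0,0,0,0,0,0,-1]]

```text
time_s: 12.2
position: [0.4374, -0.0247, 0.0636]
tcp_rot: [[0.213, 0.977, 0.0], [0.977, -0.213, -0.0], [-0.0, 0.0, -1.0]]
force: [0.9, -0.3, -1.0]
opening: 0.541
```

```bash
python3 -c "
from h import *
avg(4)"
```

```text
t 12.35 mm/yaw [437.41 -24.73  63.56  77.74] F [ 0.74 -0.61 -0.82] M [-0.19  -0.112 -0.185] op 0.547 sd [0.019 0.009 0.007 0.022 0.283 0.022]
```

>>> play_rows:
  plan:
    - [[0,0,0,0,0,0.0278,-1],[0,0,0,0,0,0.0278,-1],[0,0,0,0,0,0.0278,-1],[0,0,0,0,0,0.0278,-1],[0,0,0,0,0,0,-1],[0,0,0,0,0,0,-1]]

```text
time_s: 13.0
position: [0.4375, -0.0247, 0.0636]
tcp_rot: [[-0.135, 0.991, 0.0], [0.991, 0.135, -0.0], [-0.0, 0.0, -1.0]]
force: [1.1, -1.4, -1.6]
opening: 0.543
```

```bash
python3 -c "
from h import *
avg(4)"
```

```text
t 13.15 mm/yaw [437.47 -24.72  63.57  97.76] F [ 1.1  -1.34 -1.28] M [-0.26  -0.236 -0.166] op 0.545 sd [0.016 0.008 0.013 0.02  0.769 0.012]
```

>>> play_rows:
  plan:
    - [[0,0,0,0,0,0.0278,-1],[0,0,0,0,0,0.0278,-1],[0,0,0,0,0,0.0278,-1],[0,0,0,0,0,0.0278,-1],[0,0,0,0,0,0,-1],[0,0,0,0,0,0,-1]]

```text
time_s: 13.8
position: [0.4375, -0.0247, 0.0636]
tcp_rot: [[-0.466, 0.885, 0.001], [0.885, 0.466, -0.0], [-0.0, 0.0, -1.0]]
force: [2.8, -1.1, -1.9]
opening: 0.541
```

```bash
python3 -c "
from h import *
avg(4)"
```

```text
t 13.95 mm/yaw [437.53 -24.71  63.57 117.78] F [ 2.63 -1.55 -1.99] M [-0.225 -0.359 -0.187] op 0.545 sd [0.012 0.003 0.012 0.02  0.509 0.02 ]
```

>>> play_rows:
  plan:
    - [[0,0,0,0,0,0.0278,-1],[0,0,0,0,0,0.0278,-1],[0,0,0,0,0,0.0278,-1],[0,0,0,0,0,0.0278,-1],[0,0,0,0,0,0,-1],[0,0,0,0,0,0,-1]]

```text
time_s: 14.6
position: [0.4376, -0.0247, 0.0636]
tcp_rot: [[-0.74, 0.672, 0.001], [0.672, 0.74, -0.0], [-0.001, 0.0, -1.0]]
force: [2.3, -0.7, -3.0]
opening: 0.544
```

```bash
python3 -c "
from h import *
avg(4)"
```

```text
t 14.75 mm/yaw [437.59 -24.68  63.58 137.79] F [ 2.93 -0.71 -2.15] M [-0.149 -0.563 -0.166] op 0.544 sd [0.01  0.007 0.007 0.019 0.38  0.031]
```

>>> play_rows:
  plan:
    - [[0,0,0,0,0,0.0278,-1],[0,0,0,0,0,0.0278,-1],[0,0,0,0,0,0.0278,-1],[0,0,0,0,0,0.0056,-1],[0,0,0,0,0,0,-1],[0,0,0,0,0,0,-1]]

```text
time_s: 15.4
position: [0.4376, -0.0246, 0.0636]
tcp_rot: [[-0.897, 0.441, 0.001], [0.441, 0.897, -0.0], [-0.001, 0.0, -1.0]]
force: [3.0, 1.3, -2.6]
opening: 0.543
```

```bash
python3 -c "
from h import *
avg(4)"
```

```text
t 15.55 mm/yaw [437.63 -24.64  63.59 153.85] F [ 4.09  1.12 -2.84] M [ 0.193 -0.836 -0.005] op 0.543 sd [0.011 0.01  0.006 0.014 0.817 0.015]
```

>>> play_rows:
  plan:
    - [[0,0,0,0,0,0.0111,-1],[0,0,0,0,0,0,-1],[0,0,0,0,0,0,-1]]

```text
time_s: 15.9
position: [0.4376, -0.0246, 0.0636]
tcp_rot: [[-0.912, 0.41, 0.001], [0.41, 0.912, 0.0], [-0.001, 0.0, -1.0]]
force: [5.1, 0.9, -3.8]
opening: 0.544
```

```bash
python3 -c "
from h import *
avg(4)"
```

```text
t 16.05 mm/yaw [437.62 -24.64  63.6  155.82] F [ 4.99  1.14 -3.62] M [ 0.259 -0.95  -0.189] op 0.544 sd [0.011 0.007 0.008 0.006 0.331 0.04 ]
```

>>> play_rows:
  plan:
    - [[0,0,0,0,0,0.0095,-1],[0,0,0,0,0,0,-1],[0,0,0,0,0,0,-1]]

```text
time_s: 16.4
position: [0.4376, -0.0246, 0.0636]
tcp_rot: [[-0.924, 0.383, 0.001], [0.383, 0.924, 0.0], [-0.001, 0.001, -1.0]]
force: [4.7, 1.1, -2.9]
opening: 0.539
```

```bash
python3 -c "
from h import *
avg(4)"
```

```text
t 16.55 mm/yaw [437.6  -24.62  63.58 157.48] F [ 4.72  1.09 -3.21] M [ 0.244 -0.957 -0.391] op 0.544 sd [0.009 0.002 0.003 0.001 0.297 0.031]
```

>>> play_rows:
  plan:
    - [[0,0,0,0,0,-0.0278,-1],[0,0,0,0,0,-0.0278,-1],[0,0,0,0,0,-0.0278,-1],[0,0,0,0,0,-0.0278,-1],[0,0,0,0,0,-0.0278,-1],[0,0,0,0,0,-0.0278,-1],[0,0,0,0,0,-0.0278,-1],[0,0,0,0,0,-0.0278,-1],[0,0,0,0,0,-0.0278,-1],[0,0,0,0,0,-0.0278,-1],[0,0,0,0,0,-0.0278,-1],[0,0,0,0,0,-0.0278,-1]]

```text
time_s: 17.8
position: [0.4374, -0.0248, 0.0636]
tcp_rot: [[-0.128, 0.992, 0.0], [0.992, 0.128, -0.0], [-0.0, 0.0, -1.0]]
force: [4.4, 0.2, -3.5]
opening: 0.547
```

```bash
python3 -c "
from h import *
avg(5)"
```

```text
t 18.00 mm/yaw [437.4  -24.78  63.59  97.47] F [ 4.56  0.23 -3.01] M [-0.001 -0.869 -0.182] op 0.546 sd [0.018 0.019 0.014 0.171 0.214 0.019]
```

>>> play_rows:
  plan:
    - [[0,0,0,0,0,-0.0278,-1],[0,0,0,0,0,-0.0278,-1],[0,0,0,0,0,-0.0278,-1],[0,0,0,0,0,-0.0278,-1],[0,0,0,0,0,-0.0205,-1],[0,0,0,0,0,0,-1],[0,0,0,0,0,0,-1]]

```text
time_s: 18.75
position: [0.4373, -0.0248, 0.0636]
tcp_rot: [[0.276, 0.961, 0.0], [0.961, -0.276, -0.0], [-0.0, 0.0, -1.0]]
force: [4.0, -0.6, -2.3]
opening: 0.541
```

```bash
python3 -c "
from h import *
avg(5)"
```

```text
t 18.95 mm/yaw [437.29 -24.78  63.57  73.96] F [ 4.31 -0.28 -2.02] M [-0.108 -0.813 -0.007] op 0.544 sd [0.003 0.005 0.008 0.029 0.287 0.016]
```

>>> play_rows:
  plan:
    - [[0,0,0,0,0,0,0],[0,0,0,0,0,0,0.5],[0,0,0,0,0,0,1],[0,0,0,0,0,0,1],[0,0,0,0,0,0,1],[0,0,0,0,0,0,1],[0,0,0.3,0,0,0,1],[0,0,0.6,0,0,0,1],[0,0,0.8,0,0,0,1],[0,0,0.8,0,0,0,1],[0,0,0.5,0,0,0,1],[0,0,0,0,0,0,1]]

```text
time_s: 20.2
position: [0.4395, -0.0252, 0.2169]
tcp_rot: [[0.278, 0.961, 0.008], [0.961, -0.278, -0.002], [-0.0, 0.008, -1.0]]
force: [0.9, -0.1, -0.7]
opening: 0.999
```

```bash
python3 -c "
from h import *
st()
q=np.load('q.npy'); c,s=np.cos(q[2]),np.sin(q[2]); H=np.array([.6746,.0729])
for th in (1.3,1.2,1.1,1,.9,.8,.7,.6,.5,.4,.3,.2,.1,0):
    X=-.1*np.cos(th)+.01*np.sin(th)+.0095; Z=.115+.1*np.sin(th)+.01*np.cos(th)-.031
    print(th,(H+X*np.array([c,s])).round(4),round(Z,4))"
```

```text
t 20.20 p [ 0.4395 -0.0252  0.2169] yaw 73.88 F [ 0.9  -0.11 -0.68] M [-0.036 -0.084 -0.014] op 0.999 j [-17.9  13.5 105.8   0.   60.3  -1.8]
1.3 [0.6672 0.0746] 0.183
1.2 [0.6576 0.0768] 0.1808
1.1 [0.6484 0.079 ] 0.1777
1 [0.6394 0.0811] 0.1736
0.9 [0.6309 0.0831] 0.1685
0.8 [0.623  0.0849] 0.1627
0.7 [0.6156 0.0866] 0.1561
0.6 [0.609  0.0882] 0.1487
0.5 [0.603  0.0896] 0.1407
0.4 [0.5979 0.0907] 0.1322
0.3 [0.5937 0.0917] 0.1231
0.2 [0.5903 0.0925] 0.1137
0.1 [0.5879 0.0931] 0.1039
0 [0.5865 0.0934] 0.094
```

>>> play_rows:
  plan:
    - [[0.2,0,0.3,0,0,-0.0403,-1],[0.41,0.16,0.3,0,0,-0.0403,-1],[0.43,0.17,0,0,0,-0.0403,-1],[0.43,0.17,0,0,0,-0.0403,-1],[0.43,0.17,0,0,0,-0.0403,-1],[0.43,0.17,0,0,0,-0.0403,-1],[0.43,0.18,0,0,0,-0.0403,-1],[0.43,0.18,0,0,0,-0.0403,-1],[0.43,0.18,0,0,0,-0.0403,-1],[0.43,0.18,0,0,0,-0.0403,-1],[0.43,0.18,0,0,0,-0.0403,-1],[0.43,0.18,0,0,0,-0.0403,-1]]

```text
time_s: 21.4
position: [0.6823, 0.0718, 0.2412]
tcp_rot: [[0.972, -0.233, -0.004], [-0.233, -0.972, 0.0], [-0.004, 0.001, -1.0]]
force: [0.2, -0.5, 0.6]
opening: 0.029
```

```bash
python3 -c "
from h import *
s=st(); avg(3); im=capture('wrist')[:,:,::-1]; b=capture('scene')[:,:,::-1][130:270,220:380]; cv2.imwrite('pics/g.png',np.hstack([cv2.resize(im,(400,300)),cv2.resize(b,(343,300),interpolation=cv2.INTER_CUBIC)]))"
```

```text
t 21.40 p [0.6823 0.0718 0.2412] yaw -13.48 F [ 0.15 -0.47  0.59] M [ 0.014 -0.006 -0.006] op 0.029 j [ -3.3  32.7  68.8  -0.   78.7 100.2]
t 21.50 mm/yaw [684.07  72.39 241.01 -13.43] F [1.12 0.18 0.53] M [ 0.042 -0.035  0.001] op 0.013 sd [1.539 0.533 0.118 0.207 1.863 0.023]
```

View pics/g.png

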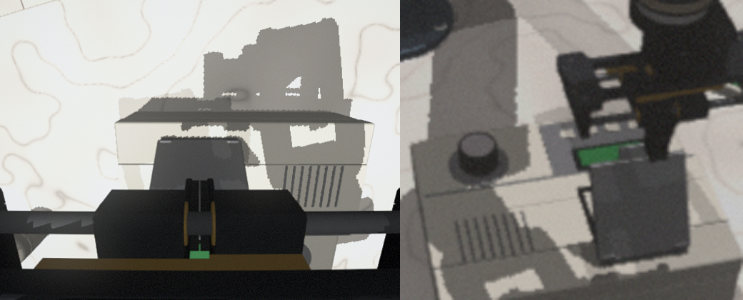

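>>> play_rows:
  plan:
    - [[0,0,-0.55,0,0,0,-1],[0,0,-0.55,0,0,0,-1],[0,0,0,0,0,0,-1],[-0.336,0.044,-0.06,0,0,0,-1],[-0.192,0.044,-0.044,0,0,0,-1],[-0.184,0.044,-0.062,0,0,0,-1],[-0.18,0.042,-0.082,0,0,0,-1],[-0.17,0.04,-0.102,0,0,0,-1],[0,0,0,0,0,0,-1],[0,0,0,0,0,0,-1]]

```text
time_s: 22.65
position: [0.6295, 0.0822, 0.1709]
tcp_rot: [[0.974, -0.228, -0.0], [-0.228, -0.974, 0.0], [-0.0, 0.0, -1.0]]
force: [-1.5, 0.3, 0.8]
opening: 0.007
```

```bash
python3 -c "
from h import *
avg(3)"
```

```text
t 22.75 mm/yaw [629.83  82.11 171.03 -13.18] F [ 0.07 -0.08 -0.2 ] M [0.047 0.022 0.005] op 0.008 sd [0.256 0.062 0.066 0.006 1.137 0.02 ]
```

>>> play_rows:
  plan:
    - [[-0.158,0.036,-0.116,0,0,0,-1],[-0.148,0.034,-0.132,0,0,0,-1],[-0.132,0.032,-0.148,0,0,0,-1],[-0.12,0.028,-0.16,0,0,0,-1],[-0.102,0.022,-0.17,0,0,0,-1],[-0.084,0.02,-0.182,0,0,0,-1]]

```text
time_s: 23.4
position: [0.5914, 0.0909, 0.1248]
tcp_rot: [[0.974, -0.228, -0.001], [-0.228, -0.974, 0.0], [-0.001, 0.0, -1.0]]
force: [0.8, 0.2, 0.4]
opening: 0.007
```

```bash
python3 -c "
from h import *
avg(3); b=capture('scene')[:,:,::-1][130:270,220:380]; t=capture('top')[:,:,::-1][110:260,180:340]; cv2.imwrite('pics/i.png',np.hstack([cv2.resize(b,(400,350),interpolation=cv2.INTER_CUBIC),cv2.resize(t,(373,350),interpolation=cv2.INTER_CUBIC)]))"
```

```text
t 23.50 mm/yaw [590.32  90.96 123.93 -13.18] F [-0.33  0.51 -0.66] M [0.046 0.031 0.006] op 0.004 sd [0.824 0.08  0.692 0.001 0.904 0.017]
```

View pics/i.png

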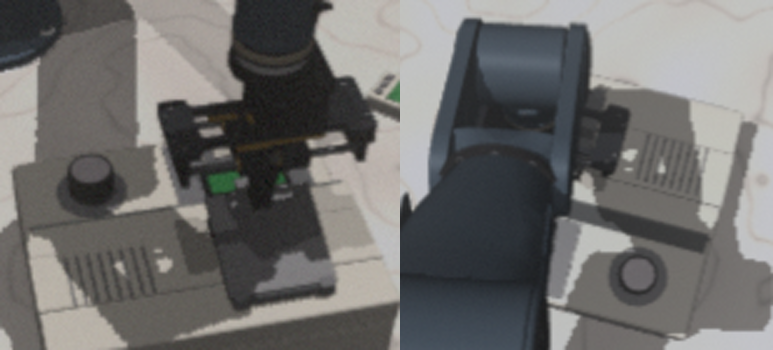

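>>> play_rows:
  plan:
    - [[-0.06,0.016,-0.188,0,0,0,-1],[-0.04,0.01,-0.196,0,0,0,-1],[-0.02,0.004,-0.15,0,0,0,-1],[0,0,-0.04,0,0,0,-1],[0,0,0,0,0,0,-1],[0,0,0,0,0,0,-1]]

```text
time_s: 24.25
position: [0.5866, 0.0921, 0.0969]
tcp_rot: [[0.974, -0.228, 0.0], [-0.228, -0.974, -0.0], [0.0, 0.0, -1.0]]
force: [0.0, 0.3, -0.1]
opening: 0.003
```

```bash
python3 -c "
from h import *
avg(4)"
```

```text
t 24.40 mm/yaw [586.7   92.12  97.1  -13.19] F [-0.19  0.17 -0.37] M [0.035 0.031 0.013] op 0.000 sd [0.084 0.013 0.146 0.001 0.425 0.035]
```

Now press down in small steps until force is felt.

>>> play_rows:
  plan:
    - [[0,0,-0.03,0,0,0,-1],[0,0,-0.03,0,0,0,-1],[0,0,0,0,0,0,-1],[0,0,0,0,0,0,-1]]

```text
time_s: 24.85
position: [0.5863, 0.0922, 0.0938]
tcp_rot: [[0.974, -0.228, -0.0], [-0.228, -0.974, -0.0], [-0.0, 0.0, -1.0]]
force: [-0.3, -0.0, -1.1]
opening: 0.004
```

```bash
python3 -c "
from h import *
avg(4)"
```

```text
t 25.00 mm/yaw [586.37  92.15  93.89 -13.19] F [ 0.17  0.   -0.54] M [0.051 0.007 0.017] op 0.005 sd [0.05  0.008 0.038 0.001 0.508 0.027]
```

>>> play_rows:
  plan:
    - [[0,0,-0.02,0,0,0,-1],[0,0,0,0,0,0,-1],[0,0,0,0,0,0,-1]]

```text
time_s: 25.35
position: [0.5864, 0.0922, 0.0929]
tcp_rot: [[0.974, -0.228, 0.0], [-0.228, -0.974, 0.0], [0.0, -0.0, -1.0]]
force: [0.5, -0.4, 0.4]
opening: 0.003
```

```bash
python3 -c "
from h import *
avg(4)"
```

```text
t 25.50 mm/yaw [586.46  92.17  92.95 -13.19] F [-0.04 -0.18 -0.03] M [0.038 0.005 0.023] op 0.006 sd [0.015 0.012 0.009 0.001 0.491 0.013]
```

>>> play_rows:
  plan:
    - [[0,0,-0.02,0,0,0,-1],[0,0,-0.02,0,0,0,-1],[0,0,0,0,0,0,-1],[0,0,0,0,0,0,-1]]

```text
time_s: 25.95
position: [0.5865, 0.0922, 0.0927]
tcp_rot: [[0.974, -0.228, 0.001], [-0.228, -0.974, -0.0], [0.001, -0.0, -1.0]]
force: [-2.6, -0.2, 9.8]
opening: -0.0
```

```bash
python3 -c "
from h import *
avg(4)"
```

```text
t 26.10 mm/yaw [586.52  92.17  92.76 -13.17] F [-2.59 -0.51 10.21] M [ 0.025  0.546 -0.01 ] op 0.001 sd [0.009 0.015 0.013 0.001 0.244 0.049]
```

>>> play_rows:
  plan:
    - [[0,0,-0.02,0,0,0,-1],[0,0,0,0,0,0,-1],[0,0,0,0,0,0,-1]]

```text
time_s: 26.45
position: [0.5866, 0.0922, 0.0927]
tcp_rot: [[0.974, -0.228, 0.001], [-0.228, -0.974, -0.0], [0.001, -0.0, -1.0]]
force: [-4.9, -1.0, 16.1]
opening: 0.006
```

```bash
python3 -c "
from h import *
avg(4)"
```

```text
t 26.60 mm/yaw [586.56  92.18  92.66 -13.17] F [-4.62 -0.63 15.88] M [0.014 0.809 0.005] op 0.005 sd [0.011 0.013 0.009 0.001 0.514 0.036]
```

>>> play_rows:
  plan:
    - [[0,0,0.2,0,0,0,-1],[0,0,0.6,0,0,0,-1],[0,0,0.8,0,0,0,-1],[0,0,0.8,0,0,0,-1],[0,-0.5,0.6,0,0,0,-1],[-0.2,-0.9,0,0,0,0,-1],[-0.2,-0.9,0,0,0,0,-1],[-0.2,-0.9,0,0,0,0,-1],[-0.2,-0.9,0,0,0,0,-1],[-0.2,-0.9,0,0,0,0,-1],[-0.2,-0.9,0,0,0,0,-1],[0,0,0,0,0,0,-1]]

```text
time_s: 27.85
position: [0.5256, -0.2088, 0.24]
tcp_rot: [[0.972, -0.235, 0.0], [-0.235, -0.972, -0.003], [0.001, 0.003, -1.0]]
force: [0.4, 0.5, 0.3]
opening: 0.004
```

```bash
python3 -c "
from h import *
st(); b=capture('scene')[:,:,::-1][80:330,60:480]; t=capture('top')[:,:,::-1][110:270,100:440]; cv2.imwrite('pics/z.png',np.vstack([cv2.resize(b[80:240,100:340],(588,392),interpolation=cv2.INTER_CUBIC),cv2.resize(t,(588,207),interpolation=cv2.INTER_CUBIC)]))
for n in ('top',):
  o=cv2.imread('pics/top0.png'); d=cv2.absdiff(o,capture(n)[:,:,::-1].copy()).max(2); 
  for nm,(x,y) in dict(reagent=(137,187),beaker=(406,215),timer=(142,245)).items(): print(nm,d[y-22:y+22,x-22:x+22].mean().round(1),(d[y-22:y+22,x-22:x+22]>40).sum())"
```

```text
t 27.85 p [ 0.5256 -0.2088  0.24  ] yaw -13.57 F [0.42 0.54 0.25] M [0.038 0.042 0.066] op 0.004 j [-32.9  22.4  87.4  -0.1  70.1  70.7]
reagent 19.7 0
beaker 40.9 547
timer 20.7 0
```

View pics/z.png

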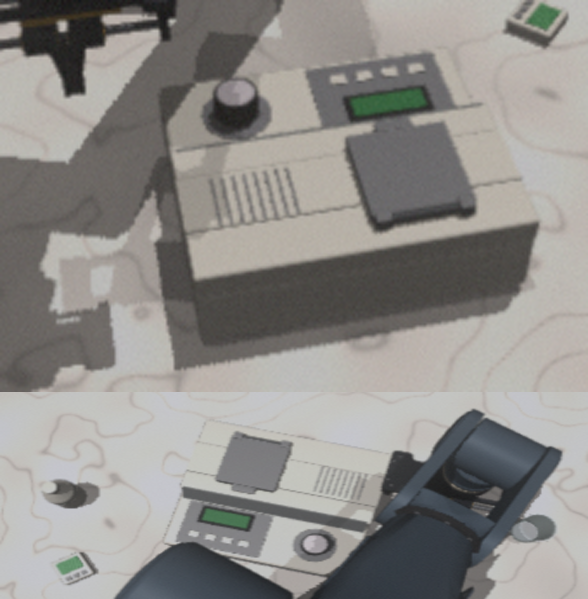

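The cover lies flat on the housing at about (410,175) in the upper panel. The knob stands free and the bottle, timer and beaker are in place. The beaker's pixel difference comes from the arm's shadow over it.

```bash
python3 -c "
from rig import *
print(hand_in())"
```

```text
the job is handed in; nothing more can be done
None
```

The slit knob is set to the fourth click from its anticlockwise stop, the sample cover is shut, and I handed the job in at about 28 s of the 72 s allowed.

- **Knob:**
  - I turned it anticlockwise through seven clicks. The stop showed as a torque that kept climbing, from 0 to 0.19 to 0.39 N m over 3.6 degrees. That stays below the 0.8 N m that would strain it.
  - I then turned it 80 degrees clockwise from the unloaded stop angle. The torque there read about zero (-0.007 N m), so it sits in click four, and I let go.
- **Cover:** I pushed it shut from behind with the closed fingertips. It ended solid under a 16 N press at the shut height, and the last picture shows it flat.
- **Other things:** The bottle and timer show no change in the top picture. The beaker check came out different (547 pixels), which I put down to the arm's shadow; in the last picture it looks to be in its place.

**What disagreed:**
- The fingertips really end about 31 mm short of the reported tool tip, by both the wrist and scene cameras. My first grasp therefore closed just above the knob without touching it. I lowered the tool to allow for this.
- I also regripped once during the first turns to centre the tool on the knob.
- The slit reading is too noisy to confirm the step, so click four rests on torque and angle alone.

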